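# Weigh two grinding jars against each other and mount the heavier on the mill drive

### The arm

A 6-joint arm with a two-finger parallel gripper is mounted at the origin on a cart in front of the work surface, level with it; the furniture and walls round the work are solid. World frame = base frame: x ahead of the robot, y to its left, z up, the work surface at z = 0. Lengths are in m, angles in degrees, forces in N, time in s.
With the tool pointing down it reaches from about 0.375 to 0.825 m from the base axis. Payload 5.5 kg.
Tool frame: the origin (TCP) lies between the finger pads; the fingertips stand 17 mm ahead of it and the grasp point (between the pads) lies 2 mm behind it; z points along the fingers, y is the line along which they close (so a half turn about z gives the same grasp; the last joint's range is limited). The gripper opens to 85 mm and grips with 20 to 120 N. Pads are 22 mm wide; open, the fingers measure 114 mm over their backs; the gripper's body (76 mm by 85 mm) begins 54 mm behind the grasp point. The pads swing forward as they close: fully open they stand 13 mm farther back than shut.
Start: joints at [-74.886, 17.962, -2.699, 69.339, 0, 90], TCP at [0.156, -0.579, 0.248] pointing down, gripper open.
Joint ranges: [-152.73, 152.73], [-39.44, 99.34], [-58.76, 71.6], [-118.89, 123.64], [-81.53, 83.1], [-180, 180]. Speed limits (degrees/s): [136.94, 136.94, 172.46, 180, 180, 180].

### API

Orientations are given as [roll, pitch, yaw] about the fixed x, y, z axes, in that order (R = Rz(yaw) Ry(pitch) Rx(roll)).
In Python, from station import manip gives the robot as it stands.
- The arm moves only by the tool carry_out, never from a script. Its argument "rows" is a list of rows, each a list of 3 entries, a list of its own where there are three numbers: the shift along the tool's x, y, z in m, then the turn, a rotation vector about the tool's x, y, z in rad, then the opening in per cent of the stroke, from 0 (shut) to 100 (fully open). A call has 1 to 12 rows; each row is the pose to reach, as a shift and turn from the pose commanded when the call began, along the tool's axes at that moment; what a row does not reach only later rows make up. A row lasts 1/10 s, in which the tool goes at most 50 mm and 8.59 degrees, less where a joint would pass 70% of its speed; a pose out of reach is approached as far as the arm can. A call with a gripper value outside its range is refused whole. The fingers move at their own pace and stop on an object; the grip force is fixed at half the most. Time passes only in rows, so rows that repeat a pose let the fingers close. It gives the time, the measured TCP pose, the force, the opening and the grip force at its end, in the units of the state.
- manip.state(): the state, without advancing time (a new reading comes with each control period).
- manip.snapshot(name): name is "side" or "top" or "wrist"; returns a dict with "img" (384x512x3 uint8, blue, green, red), "z_map" (384x512 float32, m along the optical axis (not along the pixel's ray), 0 where there is no reading), "mtx" (3x3 intrinsics, pixels), "R" (3x3) and "t" (3): a world point X has camera coordinates R X + t; the wrist camera has in their place "mount" (4x4, takes a point from camera to tool coordinates, whose origin is the TCP and whose axes are the flange's). Camera axes: x right, y down, z forward; pixel columns grow to the right and rows downward; lengths in m; the calibration is good to about 2 mm. The wrist camera is an equidistant fisheye: a pixel r from the principal point sees the ray r / f radians off the axis. A picture is of the moment at which its call begins: read the wrist's pose just before it.
- manip.job_done(): hands the job in; it is judged then, once.
The state is a dict: "clock": time; "joint_positions": joint angles; "qd": joint speeds; "tau": joint torques, N m; "tcp_pos": TCP position; "tool_rot": TCP orientation; "wrist_force": force on the tool from outside, world axes, zero at the start; "torque": the same for the moment, N m; "grip_width": finger opening in m; "gripper_force": force on a finger pad.
Only numpy, scipy, OpenCV 4.12 (cv2) and the standard library are available. Lean on these libraries where they do the work, as an engineer would, in place of code of your own. Each camera call takes 0.05 s, during which the arm holds its last target. There are 200 camera calls.

### The job

Find out which of the two closed steel grinding jars holds the heavier charge: stand one on each pan of the beam balance, gently, let go and let the beam settle. Then mount the heavier jar on the mill: lower it upright into the round collar and, pressing only lightly, turn it until you feel its slotted foot drop over the drive dogs, so that it sits fully home. Leave the lighter jar standing on its pan, and don't shove the sample tub or the lens cell about.

Things in the scene. Friction and masses are not known exactly. Their poses are not given: they have to be found in the camera images.
- jar_a_center (a point): one of two closed cylindrical steel jars that look alike, 46 mm in diameter, 72 mm tall; 0.2 to 0.6 kg, which cannot be seen. This point is its centre, 36 mm above its underside, z up along its axis. It stands on six feet 9 mm wide and 6 mm high, 60 degrees apart at 18 mm from its axis, one of them on its own x axis, with gaps between. Grip it across the smooth side, above its middle.
- jar_b_center (a point): the other of two closed cylindrical steel jars that look alike, 46 mm in diameter, 72 mm tall; 0.2 to 0.6 kg, which cannot be seen. This point is its centre, 36 mm above its underside, z up along its axis. It stands on six feet 9 mm wide and 6 mm high, 60 degrees apart at 18 mm from its axis, one of them on its own x axis, with gaps between. Grip it across the smooth side, above its middle.
- jar_a: the jar of jar_a_center; origin at the centre of its underside
- jar_b: the jar of jar_b_center; origin at the centre of its underside
- balance: two-pan beam balance, grey base 90 x 250 mm, 30 mm high, with a beam across its top, a pointer and a white scale plate (top 140 mm above the worktop) in the middle; fixed; origin at the centre of its underside, y along the beam towards the left pan, z up. The two pans stay level and stand 100 mm to either side.
- pan_left_floor (a point): centre of the floor of the pan on the balance's +y side: a round steel dish 86 mm across with a rim 3 mm above its floor; about 98 mm above the worktop with the beam level, up to 15 mm lower or higher as the beam tilts
- pan_right_floor (a point): the same for the pan on the balance's -y side
- beam (a joint): tilt of the balance beam in rad: 0 level, positive when the left (+y) pan is up and the right pan down, rubber stops at about -0.15 and 0.15. It moves easily (a weight difference of 25 g tilts it 0.045) and is damped; it settles in 2 to 3 s. With one pan loaded it lies on its stop.
- mill: jar mill drive, a white box 124 x 112 mm, dark top plate 50 mm above the worktop, a round aluminium collar on it, knob and switch on its -x face; fixed; origin under its centre, z up. The platter in the collar is sprung: it begins to sink at about 5 N, 1.2 N more per mm, at most 6 mm. Its spindle turns only against a stiff gear (0.35 N m).
- mill_seat (a point): centre of the platter's upper face inside the collar, 60 mm above the worktop. Collar bore 49 mm, flared to 57 at the mouth; rim 18 mm above the platter. On the platter stand three dogs 4.5 mm wide, 5 mm high, 120 degrees apart, 10 to 22 mm from the axis; their angle differs each time and is not given. A jar rests 5 mm high on them until its foot gaps (1 to 2 mm of play) are over them.
- sample_tub: white lidded tub, 70 mm across and 52 mm high, a bystander; origin at its underside
- lens_cell: black ring-shaped lens cell, 50 mm across and 21 mm high, a bystander; origin at its underside
Not all that is in view belongs to the job. What is shaped like the jar_b but red or turquoise is not meant.

How it is judged (in metres and radians):
On the way:
1. both jars stand on the pans, one on each, released, and the beam has settled ((((horizontal distance between jar_a_center and pan_left_floor below 0.022 m and distance between jar_a_center and pan_left_floor below 0.048 m and contact force between jar_a and balance above 1 N and angle between jar_a_center's own z axis and vertical below 0.08 rad and contact force between jar_a and the fingers below 0.1 N) and (horizontal distance between jar_b_center and pan_right_floor below 0.022 m and distance between jar_b_center and pan_right_floor below 0.048 m and contact force between jar_b and balance above 1 N and angle between jar_b_center's own z axis and vertical below 0.08 rad and contact force between jar_b and the fingers below 0.1 N)) or ((horizontal distance between jar_b_center and pan_left_floor below 0.022 m and distance between jar_b_center and pan_left_floor below 0.048 m and contact force between jar_b and balance above 1 N and angle between jar_b_center's own z axis and vertical below 0.08 rad and contact force between jar_b and the fingers below 0.1 N) and (horizontal distance between jar_a_center and pan_right_floor below 0.022 m and distance between jar_a_center and pan_right_floor below 0.048 m and contact force between jar_a and balance above 1 N and angle between jar_a_center's own z axis and vertical below 0.08 rad and contact force between jar_a and the fingers below 0.1 N))) and velocity of joint beam between -0.03 and 0.03 rad/s), for 0.2 s.
At the end, for the whole second after the job is handed in: The heavier jar (either, if within 6 %) stands upright and released in the collar, within 4 mm of its axis and 2.5 mm of full depth (foot down over the dogs; on top of them it is 5 mm high); the lighter stands upright and released on either pan, within 22 mm of its centre ((((z of jar_a_center in the frame of mill_seat below 0.0385 m and horizontal distance between jar_a_center and mill_seat below 0.004 m and angle between jar_a_center's own z axis and vertical below 0.05 rad and linear speed of jar_a below 0.01 m/s) and ((horizontal distance between jar_b_center and pan_left_floor below 0.022 m and distance between jar_b_center and pan_left_floor below 0.048 m and contact force between jar_b and balance above 1 N and angle between jar_b_center's own z axis and vertical below 0.08 rad and contact force between jar_b and the fingers below 0.1 N) or (horizontal distance between jar_b_center and pan_right_floor below 0.022 m and distance between jar_b_center and pan_right_floor below 0.048 m and contact force between jar_b and balance above 1 N and angle between jar_b_center's own z axis and vertical below 0.08 rad and contact force between jar_b and the fingers below 0.1 N)) and contact force between jar_a and mill above 3.64932 N) or ((z of jar_b_center in the frame of mill_seat below 0.0385 m and horizontal distance between jar_b_center and mill_seat below 0.004 m and angle between jar_b_center's own z axis and vertical below 0.05 rad and linear speed of jar_b below 0.01 m/s) and ((horizontal distance between jar_a_center and pan_left_floor below 0.022 m and distance between jar_a_center and pan_left_floor below 0.048 m and contact force between jar_a and balance above 1 N and angle between jar_a_center's own z axis and vertical below 0.08 rad and contact force between jar_a and the fingers below 0.1 N) or (horizontal distance between jar_a_center and pan_right_floor below 0.022 m and distance between jar_a_center and pan_right_floor below 0.048 m and contact force between jar_a and balance above 1 N and angle between jar_a_center's own z axis and vertical below 0.08 rad and contact force between jar_a and the fingers below 0.1 N)) and contact force between jar_a and balance below 4.19868 N))); the robot touches nothing.
It fails at once if a jar is pressed on to the balance with more than 25 N (contact force between any of jar_a, jar_b and balance above 25 N).
It fails at once if a jar is pressed on to the mill with more than 25 N (contact force between any of jar_a, jar_b and mill above 25 N).
It fails at once if a jar is tipped over (angle between any of jar_a_center, jar_b_center's own z axis and vertical above 0.6 rad).
It fails at once if the sample tub or the lens cell is moved by more than 30 mm (distance of any of sample_tub, lens_cell from where it was at the start of the episode above 0.03 m).
It also fails if it takes over 72 s, if anything falls off the work surface, if the arm or the gripper's body presses on something with over 40 N, if the wrist force passes 120 N, or if a joint passes its speed limit or range.

## Working session

There is one attempt and no reset: what is moved stays moved. The work goes in short steps, Python scripts to look and compute and a tool call to move; the robot and the scene stay as the last step left them, time stands still between calls to the robot, and variables do not carry over. Pictures are saved under pics/ and viewed, at most 10 in all, crops included, and the job is handed in when it is done.

Besides the shell and the picture viewer there is one more tool, called after "Emit:" by a JSON object that holds its "api" and its "payload", one argument or row to a line. carry_out: Moves the arm, as the interface text tells. Its arguments: {"type":"object","properties":{"rows":{"type":"array","items":{"type":"array"}}},"required":["rows"]}

```bash
mkdir -p pics; python3 - <<'E'
from station import manip
import cv2,numpy as np
print(manip.state())
for n in("top","side"):
    s=manip.snapshot(n);cv2.imwrite(f"pics/{n}0.png",s["img"]);np.savez(f"{n}0.npz",**s)
    print(n,s["mtx"],s["R"],s["t"])
E
python3 -c "
import cv2,numpy as np
a=cv2.imread('pics/top0.png');cv2.imwrite('pics/top0b.png',cv2.resize(a,(800,600),interpolation=cv2.INTER_CUBIC))"
```

```text
{'clock': 0.0, 'joint_positions': array([-7.48871963e+01,  1.80014871e+01, -2.75214475e+00,  6.93403029e+01,
        1.46872855e-03,  8.99977229e+01]), 'qd': array([ 0.07081892, -0.02720966, -0.00941431,  0.01701493,  0.04278829,
       -0.06216742]), 'tau': array([-1.27604577e-03, -5.39584529e+01,  3.39753377e+01,  1.88524736e-02,
       -2.47010812e-04,  2.57313854e-05]), 'tcp_pos': array([ 0.1563011 , -0.57873249,  0.24747878]), 'tool_rot': array([-1.79906065e+02, -1.47245983e-03,  1.51150784e+01]), 'wrist_force': array([ 0.72530081, -0.15472489,  0.21624003]), 'torque': array([-0.0224695 ,  0.00453315, -0.01004708]), 'gripper_force': 0.0, 'grip_width': 0.08537310000180369}
top [[400.20845372   0.         250.39259137]
 [  0.         400.20845372 186.40496365]
 [  0.           0.           1.        ]] [[-0.0274683  -0.99957359 -0.0099059 ]
 [-0.98975478  0.02858478 -0.13988708]
 [ 0.14011059  0.00596195 -0.99011791]] [-0.02181601  0.5490618   1.50069815]
side [[488.03290081   0.         257.51642645]
 [  0.         488.03290081 180.77826614]
 [  0.           0.           1.        ]] [[-0.23707646  0.97143963  0.00998993]
 [ 0.71869054  0.18229433 -0.67100871]
 [-0.65366556 -0.1519007  -0.74138216]] [ 0.17612099 -0.33304925  1.9046878 ]
```

View pics/top0b.png

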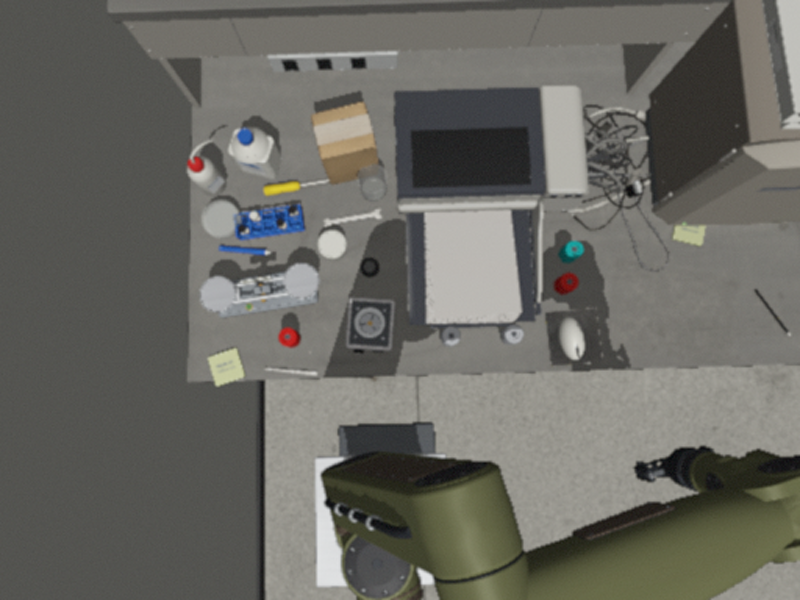

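View pics/side0.png

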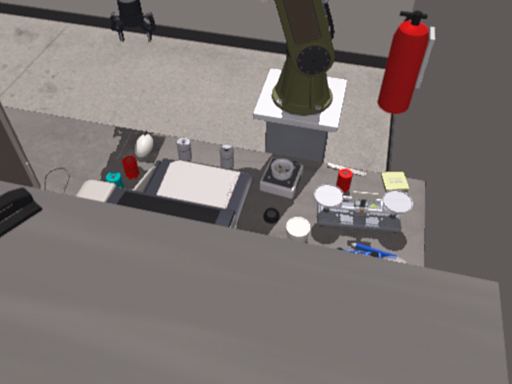

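Top view (800x600 scale): grey jars at about (451,335) and (514,334). The look-alikes are red at (567,283) and (289,338), and turquoise at (572,250). The mill is at (370,323), balance pans at (216,294) and (301,278), tub at (332,244), lens cell at (370,267). The scanner stands behind the jars.

```bash
cat > h.py <<'E'
import numpy as np,cv2
from station import manip
def cloud(s):
    z=s["z_map"];v,u=np.mgrid[:z.shape[0],:z.shape[1]]
    K=s["mtx"];c=np.stack([(u-K[0,2])/K[0,0]*z,(v-K[1,2])/K[1,1]*z,z],-1)
    return (c-s["t"])@s["R"]
E
python3 - <<'E'
from h import *
for n in("top","side"):
    s=dict(np.load(f"{n}0.npz"));P=cloud(s);ok=s["z_map"]>0
    print(n)
    X,Y,Z=np.moveaxis(P,-1,0)
    def reg(name,px,r,z0,z1):
        if n=="side":
            pass
        m=ok&(abs(X-px[0])<r)&(abs(Y-px[1])<r)&(Z>z0)&(Z<z1)
        if m.sum()<4: print(name,"none",m.sum());return
        Q=P[m];c,rad=cv2.minEnclosingCircle(Q[:,:2].astype(np.float32))
        mr=cv2.minAreaRect(Q[:,:2].astype(np.float32))
        print(name,m.sum(),"med",Q.mean(0).round(4),"zmed",np.median(Q[:,2]).round(4),"circ",np.round(c,4),round(rad,4),"rect",np.round(mr[0],4),np.round(mr[1],4),round(mr[2],1))
    if n=="top":
        ref={}
        for k,(u,v) in dict(j1=(451,335),j2=(514,334),mill=(370,323),panL=(216,294),panR=(301,278),tub=(332,244),lens=(370,267),red=(289,338),scan=(470,265),mouse=(571,338),gear=(448,270),scan2=(470,150)).items():
            a,b=int(u/1.5625),int(v/1.5625);ref[k]=P[b,a];print(k,P[b,a].round(3))
    for k in("j1","j2"): reg(k,ref[k],.045,.055,.08)
    reg("mill",ref["mill"],.09,.03,.055);reg("millcollar",ref["mill"],.09,.07,.09)
    for k in("panL","panR"): reg(k,ref[k],.06,.07,.125)
    bal=(ref["panL"]+ref["panR"])/2
    reg("tub",ref["tub"],.05,.04,.06);reg("lens",ref["lens"],.05,.012,.03);reg("red",ref["red"],.05,.05,.1)
s=dict(np.load("top0.npz"));a=cv2.resize(s["img"][150:245,120:350],None,fx=3.4,fy=3.4,interpolation=cv2.INTER_CUBIC)
s=dict(np.load("side0.npz"));b=cv2.resize(s["img"][130:250,150:420],(a.shape[1],275),interpolation=cv2.INTER_CUBIC)
cv2.imwrite("pics/crop1.png",np.vstack([a[:,:782],b[:,:782]])[:600])
E
```

```text
top
j1 [ 0.436 -0.174  0.075]
j2 [ 0.435 -0.323  0.075]
mill [0.472 0.019 0.062]
panL [0.545 0.377 0.104]
panR [0.581 0.178 0.099]
tub [0.668 0.107 0.056]
lens [0.618 0.018 0.016]
red [0.439 0.212 0.076]
scan [ 0.615 -0.234  0.015]
mouse [ 0.423 -0.471  0.032]
gear [ 0.604 -0.178  0.019]
scan2 [ 0.849 -0.225  0.187]
j1 117 med [ 0.4337 -0.1757  0.0717] zmed 0.0717 circ [ 0.434 -0.176] 0.0228 rect [ 0.4339 -0.1763] [0.0413 0.0413] 89.1
j2 124 med [ 0.4335 -0.3239  0.0712] zmed 0.0716 circ [ 0.4344 -0.3251] 0.0234 rect [ 0.4336 -0.3245] [0.0442 0.0414] 88.2
mill 635 med [0.4652 0.0167 0.0484] zmed 0.0491 circ [0.4704 0.0176] 0.0795 rect [0.4663 0.0176] [0.1131 0.1326] 85.3
millcollar 152 med [0.4707 0.0178 0.078 ] zmed 0.0781 circ [0.4703 0.0178] 0.0354 rect [0.4708 0.0181] [0.0675 0.0679] 87.9
panL 452 med [0.5458 0.3711 0.0973] zmed 0.0988 circ [0.5484 0.3644] 0.052 rect [0.5454 0.3669] [0.0984 0.083 ] 88.6
panR 423 med [0.571  0.179  0.0985] zmed 0.0992 circ [0.5652 0.1863] 0.0542 rect [0.5717 0.1873] [0.1009 0.0804] 89.4
tub 253 med [0.6681 0.1064 0.0518] zmed 0.0519 circ [0.6688 0
[... 665 characters left out ...]
r 186 med [0.467  0.0114 0.0774] zmed 0.0778 circ [0.4702 0.0139] 0.0375 rect [0.4693 0.013 ] [0.0702 0.0712] 58.8
panL 618 med [0.5456 0.3647 0.0956] zmed 0.0985 circ [0.5477 0.3609] 0.0516 rect [0.5444 0.3652] [0.0924 0.0855] 86.6
panR 608 med [0.5705 0.1766 0.0958] zmed 0.0986 circ [0.5639 0.1848] 0.0574 rect [0.5685 0.183 ] [0.0864 0.1094] 0.2
tub 413 med [0.6719 0.1017 0.0511] zmed 0.0511 circ [0.6688 0.1022] 0.0376 rect [0.6691 0.1007] [0.073  0.0668] 11.0
lens 164 med [0.6193 0.0117 0.0199] zmed 0.0201 circ [0.6181 0.0108] 0.0258 rect [0.619  0.0105] [0.0454 0.046 ] 70.1
red 178 med [0.4479 0.2085 0.0686] zmed 0.0704 circ [0.4439 0.2084] 0.0247 rect [0.4433 0.2089] [0.0471 0.0439] 8.1
```

View pics/crop1.png

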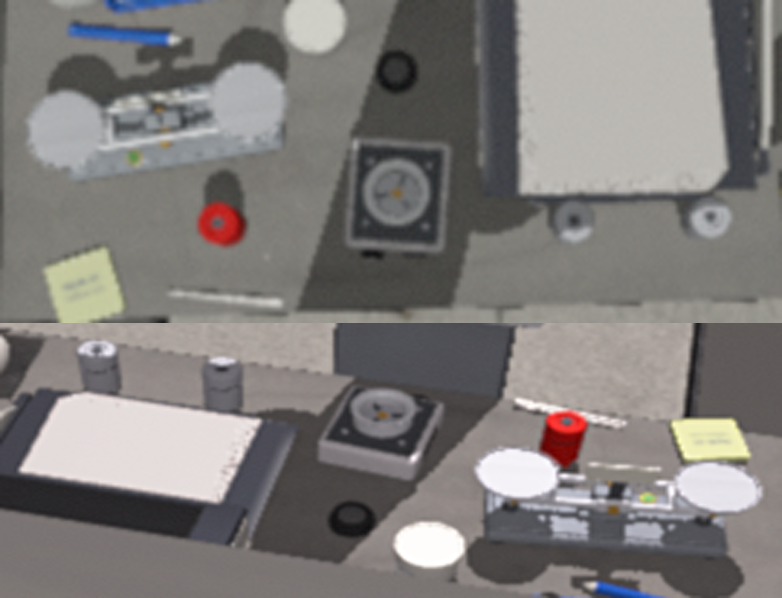

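The crop shows both jars as plain steel: j1 at about (0.435,-0.178) and j2 at about (0.435,-0.327), with tops at 0.072 as specified. The red one by the balance is a decoy. I'll hover over j2 at yaw 0 and refine with the wrist camera.

Emit:
{"api": "carry_out", "payload": {
  "rows": [
    [[0.02, -0.01, 0.003], [0, 0, 0.03], 100],
    [[0.06, -0.03, 0.009], [0, 0, 0.07], 100],
    [[0.107, -0.054, 0.015], [0, 0, 0.12], 100],
    [[0.154, -0.078, 0.022], [0, 0, 0.17], 100],
    [[0.2, -0.102, 0.029], [0, 0, 0.21], 100],
    [[0.246, -0.125, 0.035], [0, 0, 0.25], 100],
    [[0.29, -0.148, 0.042], [0, 0, 0.2635], 100],
    [[0.32, -0.163, 0.046], [0, 0, 0.2635], 100],
    [[0.335, -0.1705, 0.048], [0, 0, 0.2635], 100],
    [[0.335, -0.1705, 0.048], [0, 0, 0.2635], 100],
    [[0.335, -0.1705, 0.048], [0, 0, 0.2635], 100]
  ]
}}

```text
clock: 1.2
tcp_pos: [0.4351, -0.3271, 0.2]
tool_rot: [-180.0, 0.1, 0.1]
wrist_force: [-0.5, -0.3, 0.1]
grip_width: 0.0854
gripper_force: 0.0
```

```bash
cat >> h.py <<'E'
from scipy.spatial.transform import Rotation as Ro
def wcloud(s,st):
    """world points of every wrist pixel; z along optical axis, equidistant fisheye"""
    z=s["z_map"];v,u=np.mgrid[:z.shape[0],:z.shape[1]];K=s["mtx"]
    a=(u-K[0,2])/K[0,0];b=(v-K[1,2])/K[1,1];th=np.hypot(a,b)+1e-9
    k=np.tan(np.minimum(th,1.5))/th
    c=np.stack([a*k*z,b*k*z,z],-1)
    M=s["mount"];t=c@M[:3,:3].T+M[:3,3]
    R=Ro.from_euler("xyz",st["tool_rot"],degrees=True).as_matrix()
    return t@R.T+st["tcp_pos"]
def wsnap(name):
    st=manip.state();s=manip.snapshot("wrist");np.savez(name+".npz",pos=st["tcp_pos"],rot=st["tool_rot"],**s)
    cv2.imwrite(f"pics/{name}.png",s["img"]);return st,s,wcloud(s,st)
def blob(P,ok,c,r,z0,z1):
    m=ok&(abs(P[...,0]-c[0])<r)&(abs(P[...,1]-c[1])<r)&(P[...,2]>z0)&(P[...,2]<z1)
    Q=P[m]
    if len(Q)<5: return len(Q),None
    cc,rad=cv2.minEnclosingCircle(Q[:,:2].astype(np.float32))
    return len(Q),Q.mean(0).round(4),np.median(Q[:,2]).round(4),"circ",np.round(cc,4),round(rad,4)
E
python3 - <<'E'
from h import *
st,s,P=wsnap("w1");print(st["clock"],st["tcp_pos"],st["tool_rot"],st["wrist_force"]);print(s["mtx"],s["mount"].round(3))
ok=s["z_map"]>0
for c in((.435,-.327),(.435,-.178)): print(blob(P,ok,c,.045,.064,.08))
print(blob(P,ok,(.435,-.178),.045,.02,.08))
E
```

```text
1.2 [ 0.43514566 -0.32713723  0.20000705] [-1.79999011e+02  5.58789330e-02  6.79809913e-02] [-0.4520633  -0.28004614  0.14643884]
[[297.31863964   0.         254.60819592]
 [  0.         297.31863964 192.50664562]
 [  0.           0.           1.        ]] [[-0.    -0.963 -0.268  0.069]
 [ 1.     0.    -0.     0.001]
 [ 0.    -0.268  0.963 -0.126]
 [ 0.     0.     0.     1.   ]]
(1986, array([ 0.4347, -0.3276,  0.0719]), np.float64(0.0722), 'circ', array([ 0.4335, -0.3275]), 0.0232)
(1472, array([ 0.4348, -0.1819,  0.0716]), np.float64(0.0721), 'circ', array([ 0.4336, -0.1792]), 0.0234)
(2223, array([ 0.4376, -0.1862,  0.0617]), np.float64(0.0707), 'circ', array([ 0.4549, -0.1837]), 0.0448)
```

View pics/w1.png

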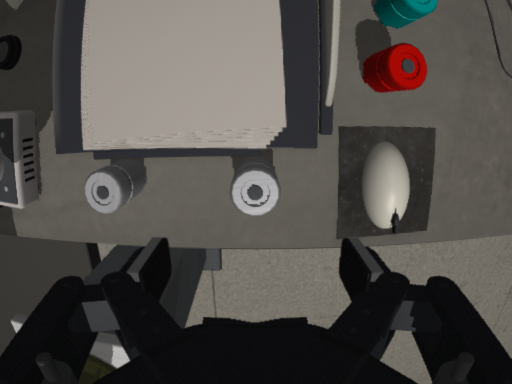

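The wrist view shows j2 centred ahead at (254,190) and j1 at (108,188), both steel. Their radii come out at 23 mm and their tops at 72 mm, as they should. Now I'll grasp j2.

Emit:
{"api": "carry_out", "payload": {
  "rows": [
    [[-0.001, 0, 0.04], [0, 0, 0], 100],
    [[-0.001, 0, 0.08], [0, 0, 0], 100],
    [[-0.001, 0, 0.115], [0, 0, 0], 100],
    [[-0.001, 0, 0.14], [0, 0, 0], 100],
    [[-0.001, 0, 0.152], [0, 0, 0], 100],
    [[-0.001, 0, 0.152], [0, 0, 0], 0],
    [[-0.001, 0, 0.152], [0, 0, 0], 0],
    [[-0.001, 0, 0.152], [0, 0, 0], 0],
    [[-0.001, 0, 0.152], [0, 0, 0], 0],
    [[-0.001, 0, 0.152], [0, 0, 0], 0],
    [[-0.001, 0, 0.152], [0, 0, 0], 0]
  ]
}}

```text
clock: 2.35
tcp_pos: [0.4354, -0.3284, 0.0502]
tool_rot: [179.9, -0.1, 0.0]
wrist_force: [-2.3, -0.4, 6.6]
grip_width: 0.0451
gripper_force: 60.9
```

Emit:
{"api": "carry_out", "payload": {
  "rows": [
    [[0, 0, -0.01], [0, 0, 0], 0],
    [[0, 0, -0.03], [0, 0, 0], 0],
    [[0, 0, -0.06], [0, 0, 0], 0],
    [[0, 0, -0.1], [0, 0, 0], 0],
    [[0, -0.03, -0.14], [0, 0, 0], 0],
    [[0.005, -0.07, -0.175], [0, 0, 0], 0],
    [[0.01, -0.115, -0.19], [0, 0, 0], 0],
    [[0.02, -0.16, -0.19], [0, 0, 0], 0],
    [[0.03, -0.205, -0.19], [0, 0, 0], 0],
    [[0.04, -0.25, -0.19], [0, 0, 0], 0],
    [[0.05, -0.295, -0.19], [0, 0, 0], 0],
    [[0.06, -0.34, -0.19], [0, 0, 0], 0]
  ]
}}

```text
clock: 3.55
tcp_pos: [0.4942, 0.0086, 0.2393]
tool_rot: [-179.6, -0.1, 0.8]
wrist_force: [0.6, -0.4, -1.6]
grip_width: 0.0446
gripper_force: 61.9
```

```bash
python3 - <<'E'
from h import *
s=dict(np.load("top0.npz"));K,R,t=s["mtx"],s["R"],s["t"];C=-R.T@t
for n,(u,v) in dict(L=(139.3,188.1),R=(193.4,179.7)).items():
    d=R.T@np.array([(u-K[0,2])/K[0,0],(v-K[1,2])/K[1,1],1]);print(n,C+d*(.101-C[2])/d[2])
E
```

```text
L [0.54491281 0.37300005 0.101     ]
R [0.57053507 0.17258506 0.101     ]
```

Emit:
{"api": "carry_out", "payload": {
  "rows": [
    [[0.004, -0.045, 0], [0, 0, 0], 0],
    [[0.008, -0.09, 0], [0, 0, 0], 0],
    [[0.012, -0.135, 0], [0, 0, 0], 0],
    [[0.016, -0.18, 0], [0, 0, 0], 0],
    [[0.02, -0.225, 0], [0, 0, 0], 0],
    [[0.024, -0.27, 0], [0, 0, 0], 0],
    [[0.026, -0.305, 0], [0, 0, 0], 0],
    [[0.026, -0.325, 0], [0, 0, 0], 0],
    [[0.026, -0.332, 0], [0, 0, 0], 0],
    [[0.026, -0.332, 0], [0, 0, 0], 0],
    [[0.026, -0.332, 0], [0, 0, 0], 0]
  ]
}}

```text
clock: 4.65
tcp_pos: [0.5323, 0.0595, 0.2399]
tool_rot: [-177.2, 0.1, 4.8]
wrist_force: [-0.7, 0.2, -2.0]
grip_width: 0.045
gripper_force: 62.1
```

```bash
python3 - <<'E'
from h import *
st,s,P=wsnap("w2");print(st["clock"],st["tcp_pos"],st["tool_rot"],st["wrist_force"],st["torque"])
ok=s["z_map"]>0
for c in((.545,.370),(.5705,.170)):
    print(blob(P,ok,c,.05,.092,.106))
    # circle centre by scoring disc template on height-mask
    m=ok&(P[...,2]>.09)&(P[...,2]<.108)&(np.hypot(P[...,0]-c[0],P[...,1]-c[1])<.06)
    Q=P[m][:,:2];best=max(((np.hypot(*(Q-(c[0]+a,c[1]+b)).T)<.043).sum(),a,b) for a in np.arange(-.012,.0121,.001) for b in np.arange(-.012,.0121,.001))
    print(best,len(Q))
E
```

```text
4.65 [0.53226207 0.05948893 0.23990319] [-1.77190463e+02  9.41964477e-02  4.78839466e+00] [-0.68974233  0.21695585 -2.03717163] [-0.062114   -0.03260317  0.01591976]
(1855, array([0.5444, 0.3642, 0.0991]), np.float64(0.0989), 'circ', array([0.5449, 0.3711]), 0.0434)
(np.int64(1849), np.float64(1.0408340855860843e-17), np.float64(0.0010000000000000113)) 1855
(5561, array([0.5708, 0.1729, 0.0991]), np.float64(0.0989), 'circ', array([0.5705, 0.174 ]), 0.0433)
(np.int64(5548), np.float64(1.0408340855860843e-17), np.float64(0.003000000000000013)) 5561
```

View pics/w2.png

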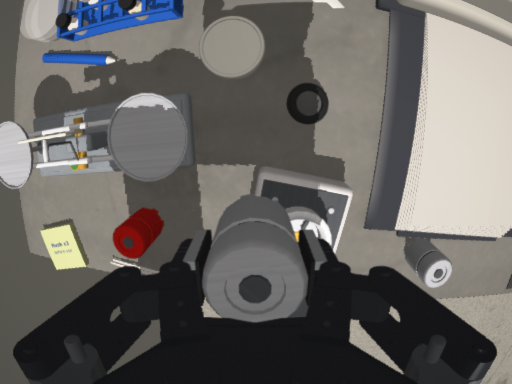

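```bash
python3 - <<'E'
from h import *
st=manip.state()
for k in("clock","joint_positions","qd","tau","tcp_pos","tool_rot","wrist_force"):print(k,np.round(st[k],3))
E
```

```text
clock 4.7
joint_positions [  4.733  11.32  -12.497  66.267   2.811 179.945]
qd [ 0.114 -0.323 -0.474  0.06  -0.008 -0.096]
tau [ -0.07  -47.844  33.971   0.343   0.225   0.   ]
tcp_pos [0.532 0.06  0.24 ]
tool_rot [-1.77189e+02  8.20000e-02  4.78800e+00]
wrist_force [-0.602  0.408 -2.604]
```

Emit:
{"api": "carry_out", "payload": {
  "rows": [
    [[0, 0, 0], [0, 0, 0], 0]
  ]
}}

```text
clock: 4.8
tcp_pos: [0.5321, 0.0595, 0.2399]
tool_rot: [-177.2, 0.1, 4.8]
wrist_force: [0.8, 0.9, -2.7]
grip_width: 0.0448
gripper_force: 62.1
```

```bash
python3 - <<'E'
from h import *
st=manip.state()
for k in("clock","joint_positions","qd","tcp_pos","tool_rot","wrist_force"):print(k,np.round(st[k],3))
E
```

```text
clock 4.8
joint_positions [  4.739  11.297 -12.529  66.275   2.808 179.942]
qd [-0.044 -0.149 -0.266  0.117 -0.011  0.008]
tcp_pos [0.532 0.06  0.24 ]
tool_rot [-1.77192e+02  9.80000e-02  4.79700e+00]
wrist_force [ 0.806  0.935 -2.75 ]
```

The wrist reached its joint limit: j6 = j1 − yaw + 180. I'll work at yaw 90 instead.

Emit:
{"api": "carry_out", "payload": {
  "rows": [
    [[0, 0, 0], [0, 0, -0.14], 0],
    [[0, 0, 0], [0, 0, -0.28], 0],
    [[0, 0, 0], [0, 0, -0.43], 0],
    [[0, 0, 0], [0, 0, -0.58], 0],
    [[0, 0, 0], [0, 0, -0.73], 0],
    [[0, 0, 0], [0, 0, -0.88], 0],
    [[0, 0, 0], [0, 0, -1.03], 0],
    [[0, 0, 0], [0, 0, -1.18], 0],
    [[0, 0, 0], [0, 0, -1.33], 0],
    [[0, 0, 0], [0, 0, -1.44], 0],
    [[0, 0, 0], [0, 0, -1.487], 0],
    [[0, 0, 0], [0, 0, -1.487], 0]
  ]
}}

```text
clock: 6.0
tcp_pos: [0.5319, 0.0596, 0.2399]
tool_rot: [-179.7, -2.8, 90.0]
wrist_force: [0.1, -0.7, -2.5]
grip_width: 0.0448
gripper_force: 62.0
```

```bash
cat >> h.py <<'E'
def goto(p,rot,wantyaw=None):
    """shift and rotvec in tool axes from the measured pose to world p, [180,0,yaw]"""
    st=manip.state();R=Ro.from_euler("xyz",st["tool_rot"],degrees=True);T=Ro.from_euler("xyz",rot,degrees=True)
    print("t",st["clock"],"pos",st["tcp_pos"].round(4),"rot",st["tool_rot"].round(2),"F",st["wrist_force"].round(2),"j",st["joint_positions"].round(1))
    print("shift",(R.inv().apply(np.array(p)-st["tcp_pos"])).round(4),"turn",(R.inv()*T).as_rotvec().round(4))
E
python3 -c "
from h import *
goto([.545,.371,.24],[180,0,90])"
```

```text
t 6.0 pos [0.5319 0.0596 0.2399] rot [-179.67   -2.79   89.99] F [ 0.1  -0.68 -2.53] j [  4.7  11.3 -12.5  66.3   2.8  94.7]
shift [0.3111 0.0131 0.015 ] turn [-0.0058 -0.0487 -0.0001]
```

Emit:
{"api": "carry_out", "payload": {
  "rows": [
    [[0.02, 0.001, 0.001], [0, -0.005, 0], 0],
    [[0.06, 0.003, 0.003], [-0.001, -0.01, 0], 0],
    [[0.105, 0.005, 0.005], [-0.002, -0.02, 0], 0],
    [[0.15, 0.007, 0.007], [-0.003, -0.025, 0], 0],
    [[0.195, 0.009, 0.01], [-0.004, -0.03, 0], 0],
    [[0.24, 0.011, 0.012], [-0.005, -0.04, 0], 0],
    [[0.28, 0.012, 0.014], [-0.006, -0.049, 0], 0],
    [[0.305, 0.013, 0.015], [-0.006, -0.049, 0], 0],
    [[0.311, 0.013, 0.015], [-0.006, -0.049, 0], 0],
    [[0.311, 0.013, 0.015], [-0.006, -0.049, 0], 0],
    [[0.311, 0.013, 0.015], [-0.006, -0.049, 0], 0]
  ]
}}

```text
clock: 7.1
tcp_pos: [0.545, 0.3699, 0.2399]
tool_rot: [-180.0, 0.1, 89.9]
wrist_force: [0.1, -0.4, -2.2]
grip_width: 0.0447
gripper_force: 61.9
```

```bash
python3 -c "
from h import *
goto([.545,.371,.155],[180,0,90])
st,s,P=wsnap('w3');ok=s['z_map']>0
p=st['tcp_pos'];m=ok&(np.hypot(P[...,0]-p[0],P[...,1]-p[1])<.035)&(P[...,2]>p[2]-.035)&(P[...,2]<p[2]+.05)
Q=P[m];print(len(Q),Q.mean(0));print(np.histogram(Q[:,2],12))
zt=np.percentile(Q[:,2],80);T=Q[Q[:,2]>zt-.003];c,r=cv2.minEnclosingCircle(T[:,:2].astype(np.float32));print('jar top',zt,c,r)
"
```

```text
t 7.1 pos [0.545  0.3699 0.2399] rot [-1.800e+02  6.000e-02  8.993e+01] F [ 0.07 -0.38 -2.2 ] j [ 34.2  24.6   5.8  71.2  -0.  124.3]
shift [ 0.0012 -0.      0.0849] turn [-0.0001  0.0011 -0.0013]
13859 [0.54548122 0.37570711 0.25593527]
(array([ 240,  274,  318,  504,  762,  827,  964, 3644, 4995,  544,  664,
        123]), array([0.20498999, 0.21206219, 0.21913439, 0.22620659, 0.23327879,
       0.240351  , 0.2474232 , 0.2544954 , 0.2615676 , 0.2686398 ,
       0.275712  , 0.28278421, 0.28985641]))
jar top 0.2628332233787253 (0.5442029237747192, 0.3753793239593506) 0.034597400575876236
```

Emit:
{"api": "carry_out", "payload": {
  "rows": [
    [[0.001, 0, 0.03], [0, 0, 0], 0],
    [[0.001, 0, 0.06], [0, 0, 0], 0],
    [[0.001, 0, 0.08], [0, 0, 0], 0],
    [[0.001, 0, 0.088], [0, 0, 0], 0],
    [[0.001, 0, 0.092], [0, 0, 0], 0],
    [[0.001, 0, 0.096], [0, 0, 0], 0],
    [[0.001, 0, 0.1], [0, 0, 0], 0],
    [[0.001, 0, 0.104], [0, 0, 0], 0],
    [[0.001, 0, 0.106], [0, 0, 0], 0],
    [[0.001, 0, 0.106], [0, 0, 0], 0]
  ]
}}

```text
clock: 8.15
tcp_pos: [0.5458, 0.3721, 0.1351]
tool_rot: [179.9, -0.0, 90.0]
wrist_force: [-0.9, -2.7, 3.5]
grip_width: 0.0446
gripper_force: 62.6
```

Emit:
{"api": "carry_out", "payload": {
  "rows": [
    [[0, 0, 0], [0, 0, 0], 56],
    [[0, 0, 0], [0, 0, 0], 66],
    [[0, 0, 0], [0, 0, 0], 80],
    [[0, 0, 0], [0, 0, 0], 80],
    [[0, 0, -0.01], [0, 0, 0], 80],
    [[0, 0, -0.03], [0, 0, 0], 80],
    [[0, 0, -0.06], [0, 0, 0], 80],
    [[0, 0, -0.09], [0, 0, 0], 80],
    [[0, 0, -0.115], [0, 0, 0], 90],
    [[0, 0, -0.12], [0, 0, 0], 100]
  ]
}}

```text
clock: 9.15
tcp_pos: [0.5466, 0.3729, 0.2586]
tool_rot: [179.7, -0.2, 90.0]
wrist_force: [0.5, 1.0, -0.2]
grip_width: 0.0854
gripper_force: 0.0
```

```bash
python3 -c "
from h import *
st,s,P=wsnap('w4');ok=s['z_map']>0
print(blob(P,ok,(.545,.371),.035,.145,.165),blob(P,ok,(.545,.371),.05,.07,.1),blob(P,ok,(.5705,.172),.055,.1,.125))
goto([.4335,-.1795,.25],[180,0,90])
"
```

```text
(2472, array([0.5468, 0.3702, 0.1567]), np.float64(0.1572), 'circ', array([0.5467, 0.3685]), 0.0233) (2763, array([0.5437, 0.3845, 0.0864]), np.float64(0.086), 'circ', array([0.5467, 0.3637]), 0.05) (116, array([0.5645, 0.2143, 0.112 ]), np.float64(0.1121), 'circ', array([0.5648, 0.2093]), 0.0209)
t 9.2 pos [0.5463 0.3727 0.2574] rot [ 1.7975e+02 -1.5000e-01  8.9990e+01] F [-0.58 -0.04  1.14] j [ 34.3  24.4   7.6  73.   -0.  124.3]
shift [-0.5522 -0.1127  0.0055] turn [ 0.0044 -0.0026 -0.0002]
```

Emit:
{"api": "carry_out", "payload": {
  "rows": [
    [[-0.02, -0.004, 0], [0.001, 0, 0], 100],
    [[-0.06, -0.012, 0], [0.004, -0.002, 0], 100],
    [[-0.106, -0.022, 0], [0.004, -0.002, 0], 100],
    [[-0.152, -0.031, 0], [0.004, -0.002, 0], 100],
    [[-0.198, -0.04, 0], [0.004, -0.002, 0], 100],
    [[-0.244, -0.05, 0], [0.004, -0.002, 0], 100],
    [[-0.29, -0.059, 0], [0.004, -0.002, 0], 100],
    [[-0.336, -0.069, 0.01], [0.004, -0.002, 0], 100],
    [[-0.382, -0.078, 0.02], [0.004, -0.002, 0], 100],
    [[-0.428, -0.087, 0.03], [0.004, -0.002, 0], 100],
    [[-0.474, -0.097, 0.04], [0.004, -0.002, 0], 100],
    [[-0.515, -0.105, 0.05], [0.004, -0.002, 0], 100]
  ]
}}

```text
clock: 10.4
tcp_pos: [0.4384, -0.1448, 0.2028]
tool_rot: [-179.7, 0.1, 90.0]
wrist_force: [0.6, -0.4, -0.8]
grip_width: 0.0855
gripper_force: 0.0
```

Emit:
{"api": "carry_out", "payload": {
  "rows": [
    [[-0.025, -0.005, 0.01], [0, 0, 0], 100],
    [[-0.036, -0.008, 0.02], [0, 0, 0], 100],
    [[-0.036, -0.008, 0.03], [0, 0, 0], 100],
    [[-0.036, -0.008, 0.04], [0, 0, 0], 100],
    [[-0.036, -0.008, 0.04], [0, 0, 0], 100]
  ]
}}

```text
clock: 10.9
tcp_pos: [0.431, -0.1776, 0.1625]
tool_rot: [-179.6, 0.0, 90.1]
wrist_force: [-0.1, 1.0, 0.8]
grip_width: 0.0852
gripper_force: 0.0
```

```bash
python3 -c "
from h import *
st,s,P=wsnap('w5');ok=s['z_map']>0
print(blob(P,ok,(.4335,-.18),.035,.064,.08))
goto([.4335,-.18,.048],[180,0,90])
"
```

```text
(2676, array([ 0.4331, -0.1771,  0.0719]), np.float64(0.0722), 'circ', array([ 0.433 , -0.1786]), 0.0231)
t 10.95 pos [ 0.4315 -0.1778  0.1634] rot [-1.797e+02  7.000e-02  9.010e+01] F [-0.05  0.14 -0.19] j [-22.3   7.1 -28.   55.2  -0.2  67.6]
shift [-0.0021  0.0026  0.1154] turn [-0.0052  0.0013  0.0017]
```

```bash
python3 -c "
from h import *
d=dict(np.load('w5.npz'));P=wcloud(d,dict(tool_rot=d['rot'],tcp_pos=d['pos']))
for x in np.arange(.455,.51,.01):
    m=(d['z_map']>0)&(abs(P[...,0]-x)<.005)&(abs(P[...,1]+.1786)<.02);Q=P[m][:,2];print(x.round(3),len(Q),Q.max().round(3) if len(Q) else '', np.median(Q).round(3) if len(Q) else '')
"
```

```text
0.455 2464 0.251 0.236
0.465 2479 0.25 0.23
0.475 3049 0.25 0.186
0.485 2888 0.253 0.212
0.495 5294 0.254 0.227
0.505 1299 0.252 0.216
```

```bash
python3 -c "
from h import *
d=dict(np.load('top0.npz'));P=cloud(d)
for x in np.arange(.455,.53,.01):
    m=(d['z_map']>0)&(abs(P[...,0]-x)<.005)&(abs(P[...,1]+.19)<.04);Q=P[m][:,2];print(x.round(3),len(Q),Q.max().round(3), np.median(Q).round(3))
"
```

```text
0.455 49 0.08 0.007
0.465 49 0.021 0.011
0.475 55 0.031 0.016
0.485 56 0.03 0.019
0.495 49 0.028 0.021
0.505 59 0.027 0.02
0.515 48 0.029 0.02
0.525 59 0.026 0.02
```

Emit:
{"api": "carry_out", "payload": {
  "rows": [
    [[-0.001, 0.0015, 0.04], [-0.005, 0.001, 0], 100],
    [[-0.001, 0.0015, 0.075], [-0.005, 0.001, 0], 100],
    [[-0.001, 0.0015, 0.1], [-0.005, 0.001, 0], 100],
    [[-0.001, 0.0015, 0.111], [-0.005, 0.001, 0], 100],
    [[-0.001, 0.0015, 0.111], [-0.005, 0.001, 0], 100],
    [[-0.001, 0.0015, 0.111], [-0.005, 0.001, 0], 0],
    [[-0.001, 0.0015, 0.111], [-0.005, 0.001, 0], 0],
    [[-0.001, 0.0015, 0.111], [-0.005, 0.001, 0], 0],
    [[-0.001, 0.0015, 0.111], [-0.005, 0.001, 0], 0],
    [[-0.001, 0.0015, 0.111], [-0.005, 0.001, 0], 0],
    [[-0.001, 0.0015, 0.111], [-0.005, 0.001, 0], 0]
  ]
}}

```text
clock: 12.05
tcp_pos: [0.4332, -0.1809, 0.0545]
tool_rot: [179.9, 0.1, 90.0]
wrist_force: [-3.8, 0.6, 7.7]
grip_width: 0.0448
gripper_force: 59.9
```

Emit:
{"api": "carry_out", "payload": {
  "rows": [
    [[0, 0, -0.01], [0, 0, 0], 0],
    [[0, 0, -0.03], [0, 0, 0], 0],
    [[0, 0, -0.065], [0, 0, 0], 0],
    [[0, 0, -0.11], [0, 0, 0], 0],
    [[0.01, 0, -0.155], [0, 0, 0], 0],
    [[0.04, 0.01, -0.185], [0, 0, 0], 0],
    [[0.08, 0.03, -0.19], [0, 0, 0], 0],
    [[0.12, 0.05, -0.19], [0, 0, 0], 0],
    [[0.16, 0.07, -0.19], [0, 0, 0], 0],
    [[0.2, 0.09, -0.19], [0, 0, 0], 0],
    [[0.24, 0.11, -0.19], [0, 0, 0], 0],
    [[0.28, 0.125, -0.19], [0, 0, 0], 0]
  ]
}}

```text
clock: 13.25
tcp_pos: [0.5584, 0.1016, 0.2436]
tool_rot: [179.9, 0.1, 90.0]
wrist_force: [0.7, -0.2, -3.7]
grip_width: 0.0441
gripper_force: 62.2
```

Emit:
{"api": "carry_out", "payload": {
  "rows": [
    [[0.03, 0.006, 0], [0, 0, 0], 0],
    [[0.055, 0.01, 0], [0, 0, 0], 0],
    [[0.068, 0.012, 0], [0, 0, 0], 0],
    [[0.07, 0.012, 0], [0, 0, 0], 0],
    [[0.07, 0.012, 0], [0, 0, 0], 0],
    [[0.07, 0.012, 0], [0, 0, 0], 0]
  ]
}}

```text
clock: 13.85
tcp_pos: [0.5695, 0.1684, 0.2431]
tool_rot: [179.9, 0.1, 89.9]
wrist_force: [0.4, 0.1, -4.7]
grip_width: 0.0445
gripper_force: 62.3
```

```bash
python3 -c "
from h import *
goto([.5705,.173,.18],[180,0,90])
st,s,P=wsnap('w6');ok=s['z_map']>0
print('jar2',blob(P,ok,(.5467,.3685),.035,.145,.165))
"
```

```text
t 13.85 pos [0.5695 0.1684 0.2431] rot [1.7994e+02 1.1000e-01 8.9910e+01] F [ 0.45  0.12 -4.73] j [ 1.650e+01  1.740e+01 -4.200e+00  6.840e+01 -1.000e-01  1.066e+02]
shift [0.0047 0.0009 0.0631] turn [ 0.0011  0.0019 -0.0015]
jar2 (0, None)
```

View pics/w6.png

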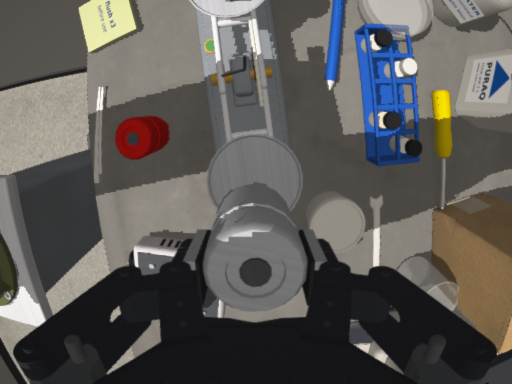

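Held weights so far: j2 about 2.4 N, j1 about 4.7 N. The right pan is clear below the jar, so I'll lower j1 and follow the pan down.

Emit:
{"api": "carry_out", "payload": {
  "rows": [
    [[0.004, 0.001, 0.03], [0, 0.002, 0], 0],
    [[0.004, 0.001, 0.055], [0, 0.002, 0], 0],
    [[0.004, 0.001, 0.067], [0, 0.002, 0], 0],
    [[0.004, 0.001, 0.071], [0, 0.002, 0], 0],
    [[0.004, 0.001, 0.075], [0, 0.002, 0], 0],
    [[0.004, 0.001, 0.079], [0, 0.002, 0], 0],
    [[0.004, 0.001, 0.083], [0, 0.002, 0], 0],
    [[0.004, 0.001, 0.087], [0, 0.002, 0], 0],
    [[0.004, 0.001, 0.091], [0, 0.002, 0], 0],
    [[0.004, 0.001, 0.095], [0, 0.002, 0], 0],
    [[0.004, 0.001, 0.099], [0, 0.002, 0], 0],
    [[0.004, 0.001, 0.101], [0, 0.002, 0], 0]
  ]
}}

```text
clock: 15.1
tcp_pos: [0.5712, 0.174, 0.1417]
tool_rot: [179.9, -0.1, 90.0]
wrist_force: [2.1, -0.4, -0.6]
grip_width: 0.0445
gripper_force: 62.6
```

Emit:
{"api": "carry_out", "payload": {
  "rows": [
    [[0, 0, 0.001], [0, 0, 0], 0],
    [[0, 0, 0.001], [0, 0, 0], 0],
    [[0, 0, 0.001], [0, 0, 0], 0]
  ]
}}

```text
clock: 15.4
tcp_pos: [0.5707, 0.1739, 0.1409]
tool_rot: [179.9, -0.1, 90.0]
wrist_force: [0.9, 0.2, -0.2]
grip_width: 0.0446
gripper_force: 62.6
```

Emit:
{"api": "carry_out", "payload": {
  "rows": [
    [[0, 0, 0], [0, 0, 0], 56],
    [[0, 0, 0], [0, 0, 0], 66],
    [[0, 0, 0], [0, 0, 0], 80],
    [[0, 0, 0], [0, 0, 0], 80],
    [[0, 0, -0.01], [0, 0, 0], 80],
    [[0, 0, -0.03], [0, 0, 0], 80],
    [[0, 0, -0.06], [0, 0, 0], 80],
    [[0, 0, -0.09], [0, 0, 0], 80],
    [[0, 0, -0.115], [0, 0, 0], 90],
    [[0, 0, -0.12], [0, 0, 0], 100],
    [[0, 0, -0.12], [0, 0, 0], 100],
    [[0, 0, -0.12], [0, 0, 0], 100]
  ]
}}

```text
clock: 16.6
tcp_pos: [0.5703, 0.1734, 0.26]
tool_rot: [180.0, -0.0, 90.0]
wrist_force: [0.2, 0.8, 0.2]
grip_width: 0.0856
gripper_force: 0.0
```

Emit:
{"api": "carry_out", "payload": {
  "rows": [
    [[-0.01, 0, 0], [0, 0, 0], 100],
    [[-0.03, 0, 0], [0, 0, 0], 100],
    [[-0.06, 0, 0], [0, 0, 0], 100],
    [[-0.06, 0, 0], [0, 0, 0], 100],
    [[-0.06, 0, 0], [0, 0, 0], 100],
    [[-0.06, 0, 0], [0, 0, 0], 100],
    [[-0.06, 0, 0], [0, 0, 0], 100],
    [[-0.06, 0, 0], [0, 0, 0], 100],
    [[-0.06, 0, 0], [0, 0, 0], 100],
    [[-0.06, 0, 0], [0, 0, 0], 100],
    [[-0.06, 0, 0], [0, 0, 0], 100],
    [[-0.06, 0, 0], [0, 0, 0], 100]
  ]
}}

```text
clock: 17.8
tcp_pos: [0.5708, 0.1136, 0.2609]
tool_rot: [179.9, -0.0, 90.0]
wrist_force: [0.4, 0.2, 0.5]
grip_width: 0.0853
gripper_force: 0.0
```

```bash
python3 -c "
from h import *
st,s,P=wsnap('w7');ok=s['z_map']>0
print(blob(P,ok,(.5467,.3685),.035,.145,.2));print(blob(P,ok,(.5705,.172),.035,.145,.2))
goto([.5705,.173,.1385],[180,0,90])
"
```

```text
(0, None)
(2650, array([0.5706, 0.1767, 0.157 ]), np.float64(0.1572), 'circ', array([0.5708, 0.1765]), 0.0232)
t 17.85 pos [0.5708 0.1136 0.2609] rot [ 1.7992e+02 -4.0000e-02  8.9990e+01] F [ 0.05 -0.08 -0.23] j [ 11.2  15.7  -4.1  70.1   0.  101.2]
shift [ 0.0593 -0.0004  0.1225] turn [ 0.0014 -0.0007 -0.0001]
```

View pics/w7.png

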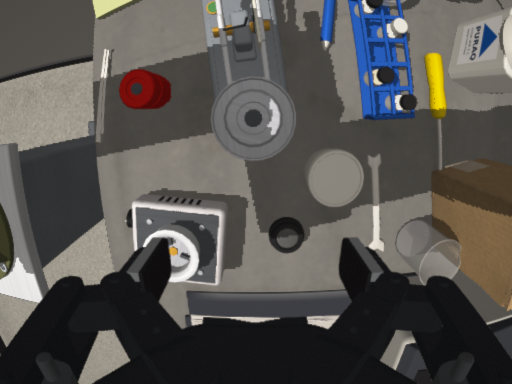

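Right pan with j1 (253,118) is down, with the jar top at 0.157, so j1 is the heavier. I'll confirm with the top camera and refine the mill's position.

```bash
python3 -c "
from h import *
s=manip.snapshot('top');P=cloud(s);ok=s['z_map']>0
print('j2',blob(P,ok,(.5467,.3685),.04,.14,.21));print('j1',blob(P,ok,(.5705,.175),.04,.14,.21))
d=dict(np.load('w7.npz'));P=wcloud(d,dict(tool_rot=d['rot'],tcp_pos=d['pos']));ok=d['z_map']>0
print(blob(P,ok,(.47,.016),.05,.072,.085));print(blob(P,ok,(.47,.016),.09,.04,.058))
"
```

```text
j2 (179, array([0.5444, 0.3657, 0.1771]), np.float64(0.1822), 'circ', array([0.5469, 0.3694]), 0.0243)
j1 (0, None)
(742, array([0.4828, 0.0173, 0.0778]), np.float64(0.0782), 'circ', array([0.47  , 0.0151]), 0.036)
(4186, array([0.4839, 0.0342, 0.0493]), np.float64(0.0502), 'circ', array([0.47  , 0.0146]), 0.0803)
```

Confirmed: j2's top is at 0.182 (pan up) and j1's is at 0.157 (pan down), so j1 is heavier. I'll take j1.

Emit:
{"api": "carry_out", "payload": {
  "rows": [
    [[0.03, 0, 0], [0, 0, 0], 100],
    [[0.055, 0, 0.01], [0, 0, 0], 100],
    [[0.061, 0, 0.05], [0, 0, 0], 100],
    [[0.062, 0, 0.085], [0, 0, 0], 95],
    [[0.062, 0, 0.11], [0, 0, 0], 90],
    [[0.062, 0, 0.12], [0, 0, 0], 90],
    [[0.062, 0, 0.124], [0, 0, 0], 90],
    [[0.062, 0, 0.124], [0, 0, 0], 0],
    [[0.062, 0, 0.124], [0, 0, 0], 0],
    [[0.062, 0, 0.124], [0, 0, 0], 0],
    [[0.062, 0, 0.124], [0, 0, 0], 0],
    [[0.062, 0, 0.124], [0, 0, 0], 0]
  ]
}}

```text
clock: 19.1
tcp_pos: [0.5718, 0.1759, 0.1388]
tool_rot: [179.8, -0.1, 90.0]
wrist_force: [-2.6, -0.8, 6.0]
grip_width: 0.0447
gripper_force: 60.5
```

Emit:
{"api": "carry_out", "payload": {
  "rows": [
    [[0, 0, -0.003], [0, 0, 0], 0],
    [[0, 0, -0.006], [0, 0, 0], 0],
    [[0, 0, -0.009], [0, 0, 0], 0],
    [[0, 0, -0.012], [0, 0, 0], 0],
    [[0, 0, -0.015], [0, 0, 0], 0],
    [[0, 0, -0.018], [0, 0, 0], 0],
    [[0, 0, -0.021], [0, 0, 0], 0],
    [[0, 0, -0.024], [0, 0, 0], 0],
    [[0, 0, -0.028], [0, 0, 0], 0],
    [[0, 0, -0.032], [0, 0, 0], 0],
    [[0, 0, -0.037], [0, 0, 0], 0],
    [[0, 0, -0.045], [0, 0, 0], 0]
  ]
}}

```text
clock: 20.3
tcp_pos: [0.5705, 0.1755, 0.1821]
tool_rot: [180.0, -0.0, 90.0]
wrist_force: [0.2, -0.3, -3.5]
grip_width: 0.0446
gripper_force: 61.6
```

Emit:
{"api": "carry_out", "payload": {
  "rows": [
    [[-0.01, -0.004, -0.03], [0, 0, 0], 0],
    [[-0.04, -0.016, -0.05], [0, 0, 0], 0],
    [[-0.08, -0.033, -0.06], [0, 0, 0], 0],
    [[-0.12, -0.05, -0.06], [0, 0, 0], 0],
    [[-0.16, -0.066, -0.06], [0, 0, 0], 0],
    [[-0.2, -0.082, -0.06], [0, 0, 0], 0],
    [[-0.23, -0.095, -0.06], [0, 0, 0], 0],
    [[-0.245, -0.1, -0.06], [0, 0, 0], 0],
    [[-0.245, -0.1, -0.06], [0, 0, 0], 0],
    [[-0.245, -0.1, -0.06], [0, 0, 0], 0],
    [[-0.245, -0.1, -0.06], [0, 0, 0], 0]
  ]
}}

```text
clock: 21.4
tcp_pos: [0.4712, -0.0688, 0.242]
tool_rot: [179.9, -0.1, 90.0]
wrist_force: [-0.5, 0.2, -3.9]
grip_width: 0.0447
gripper_force: 62.3
```

```bash
python3 -c "
from h import *
st,s,P=wsnap('w8');ok=s['z_map']>0
print(st['tcp_pos'],st['tool_rot'],st['wrist_force'],st['joint_positions'].round(1))
print(blob(P,ok,(.47,.016),.05,.073,.085));print(blob(P,ok,(.47,.016),.09,.04,.055));print(blob(P,ok,(.47,.016),.023,.056,.063))
cv2.imwrite('pics/w8b.png',cv2.resize(s['img'],(800,600),interpolation=cv2.INTER_CUBIC))
"
```

```text
[ 0.47118183 -0.06876894  0.24195026] [ 1.79889043e+02 -6.21689929e-02  9.00333877e+01] [-0.48615333  0.20761098 -3.91177047] [ -8.4   4.7 -19.9  65.3   0.1  81.6]
(2211, array([0.4699, 0.015 , 0.0777]), np.float64(0.0781), 'circ', array([0.4696, 0.0149]), 0.0359)
(7254, array([0.4691, 0.0136, 0.0496]), np.float64(0.0504), 'circ', array([0.4699, 0.0146]), 0.0792)
(1421, array([0.4696, 0.0153, 0.0609]), np.float64(0.0609), 'circ', array([0.47 , 0.015]), 0.0249)
```

View pics/w8b.png

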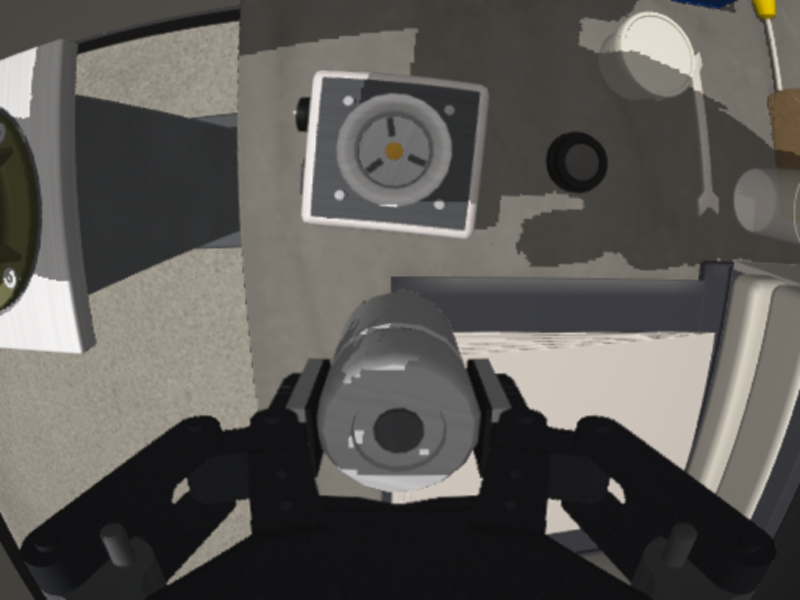

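Collar is at (393,148) in this picture, centre (0.470,0.015), with three dogs visible. I'll bring the jar over it.

Emit:
{"api": "carry_out", "payload": {
  "rows": [
    [[0.02, 0, 0.01], [0, 0, 0], 0],
    [[0.05, -0.001, 0.03], [0, 0, 0], 0],
    [[0.075, -0.001, 0.05], [0, 0, 0], 0],
    [[0.083, -0.001, 0.07], [0, 0, 0], 0],
    [[0.083, -0.001, 0.085], [0, 0, 0], 0],
    [[0.083, -0.001, 0.09], [0, 0, 0], 0],
    [[0.083, -0.001, 0.09], [0, 0, 0], 0],
    [[0.083, -0.001, 0.09], [0, 0, 0], 0]
  ]
}}

```text
clock: 22.25
tcp_pos: [0.4705, 0.0138, 0.1524]
tool_rot: [179.9, -0.0, 90.0]
wrist_force: [0.4, -0.7, -3.4]
grip_width: 0.0446
gripper_force: 62.4
```

```bash
python3 -c "
from h import *
goto([.470,.0143,.125],[180,0,90])
"
```

```text
t 22.25 pos [0.4705 0.0138 0.1524] rot [ 1.7987e+02 -5.0000e-02  9.0000e+01] F [ 0.42 -0.69 -3.43] j [  1.7   7.7 -28.8  53.4   0.   91.7]
shift [ 0.0005 -0.0006  0.0274] turn [ 0.0022 -0.0008  0.    ]
```

Lowering into the collar, stopping just above the dogs (bottom ≈ 0.067).

Emit:
{"api": "carry_out", "payload": {
  "rows": [
    [[0.0005, -0.0005, 0.006], [0.002, 0, 0], 0],
    [[0.0005, -0.0005, 0.012], [0.002, 0, 0], 0],
    [[0.0005, -0.0005, 0.018], [0.002, 0, 0], 0],
    [[0.0005, -0.0005, 0.023], [0.002, 0, 0], 0],
    [[0.0005, -0.0005, 0.027], [0.002, 0, 0], 0],
    [[0.0005, -0.0005, 0.03], [0.002, 0, 0], 0],
    [[0.0005, -0.0005, 0.032], [0.002, 0, 0], 0],
    [[0.0005, -0.0005, 0.032], [0.002, 0, 0], 0]
  ]
}}

```text
clock: 23.05
tcp_pos: [0.4693, 0.0142, 0.1194]
tool_rot: [-179.9, -0.0, 90.0]
wrist_force: [-0.4, 0.2, -3.2]
grip_width: 0.0444
gripper_force: 62.4
```

Emit:
{"api": "carry_out", "payload": {
  "rows": [
    [[0, 0, 0.001], [0, 0, 0], 0],
    [[0, 0, 0.002], [0, 0, 0], 0],
    [[0, 0, 0.002], [0, 0, 0], 0]
  ]
}}

```text
clock: 23.35
tcp_pos: [0.4697, 0.0142, 0.1181]
tool_rot: [-180.0, -0.0, 90.0]
wrist_force: [-1.2, 0.5, 1.4]
grip_width: 0.0446
gripper_force: 62.4
```

Emit:
{"api": "carry_out", "payload": {
  "rows": [
    [[0, 0, 0.001], [0, 0, 0], 0],
    [[0, 0, 0.002], [0, 0, 0.03], 0],
    [[0, 0, 0.002], [0, 0, 0.07], 0],
    [[0, 0, 0.002], [0, 0, 0.11], 0],
    [[0, 0, 0.002], [0, 0, 0.15], 0],
    [[0, 0, 0.002], [0, 0, 0.19], 0],
    [[0, 0, 0.002], [0, 0, 0.23], 0],
    [[0, 0, 0.002], [0, 0, 0.27], 0],
    [[0, 0, 0.002], [0, 0, 0.3], 0]
  ]
}}

```text
clock: 24.25
tcp_pos: [0.469, 0.0141, 0.1153]
tool_rot: [-179.9, -0.0, 72.7]
wrist_force: [-0.5, -0.2, -3.0]
grip_width: 0.0448
gripper_force: 62.5
```

```bash
python3 -c "
from h import *
goto([.470,.0143,.114],[180,0,90]);print(manip.state()['torque'])
"
```

```text
t 24.25 pos [0.469  0.0141 0.1153] rot [-179.91   -0.     72.72] F [-0.51 -0.19 -3.01] j [  1.7   9.9 -31.6  48.6   0.  109. ]
shift [0.0005 0.0009 0.0013] turn [-1.600e-03 -3.000e-04 -3.017e-01]
[-0.105761    0.28964328  0.00697416]
```

The force fell back to free hanging (-3 N) with the jar below dog-top height, so the foot is over the dogs. Now I'll lower it home.

Emit:
{"api": "carry_out", "payload": {
  "rows": [
    [[0, 0, 0.001], [0, 0, 0], 0],
    [[0, 0, 0.002], [0, 0, 0], 0],
    [[0, 0, 0.002], [0, 0, 0], 0],
    [[0, 0, 0.002], [0, 0, 0], 0]
  ]
}}

```text
clock: 24.65
tcp_pos: [0.4691, 0.0142, 0.1137]
tool_rot: [-179.9, -0.0, 72.8]
wrist_force: [-3.7, -0.6, 1.8]
grip_width: 0.0449
gripper_force: 62.4
```

Seated, with TCP 4.5–5 mm below the dog-top contact. I'll release and retreat.

Emit:
{"api": "carry_out", "payload": {
  "rows": [
    [[0, 0, 0], [0, 0, 0], 56],
    [[0, 0, 0], [0, 0, 0], 66],
    [[0, 0, 0], [0, 0, 0], 80],
    [[0, 0, 0], [0, 0, 0], 90],
    [[0, 0, -0.01], [0, 0, 0], 90],
    [[0, 0, -0.03], [0, 0, 0], 90],
    [[0, 0, -0.06], [0, 0, 0], 90],
    [[0, 0, -0.1], [0, 0, 0], 90],
    [[-0.03, 0, -0.13], [0, 0, 0], 100],
    [[-0.07, 0, -0.14], [0, 0, 0], 100],
    [[-0.07, 0, -0.14], [0, 0, 0], 100],
    [[-0.07, 0, -0.14], [0, 0, 0], 100]
  ]
}}

```text
clock: 25.85
tcp_pos: [0.449, -0.0532, 0.2545]
tool_rot: [180.0, -0.1, 72.7]
wrist_force: [-0.8, -0.9, 0.8]
grip_width: 0.0852
gripper_force: 0.0
```

```bash
python3 -c "
from h import *
st,s,P=wsnap('w9');ok=s['z_map']>0
print(st['tcp_pos'],st['qd'].round(1));print('j1',blob(P,ok,(.47,.015),.03,.12,.145),blob(P,ok,(.47,.015),.05,.07,.085))
s=manip.snapshot('top');P=cloud(s);ok=s['z_map']>0
print('j2',blob(P,ok,(.5467,.3685),.045,.145,.21),blob(P,ok,(.5467,.3685),.05,.06,.12))
cv2.imwrite('pics/end.png',np.hstack([cv2.resize(s['img'][150:245,120:280],(400,238)),cv2.resize(cv2.imread('pics/w9.png'),(317,238))]))
"
```

```text
[ 0.44898453 -0.05324909  0.2544854 ] [ 1.7  1.1 -0.8 -0.5  0.3  0.1]
j1 (2283, array([0.4699, 0.0147, 0.132 ]), np.float64(0.1322), 'circ', array([0.4701, 0.0145]), 0.0232) (1540, array([0.4694, 0.0139, 0.0784]), np.float64(0.0785), 'circ', array([0.4696, 0.0148]), 0.036)
j2 (135, array([0.5459, 0.3686, 0.157 ]), np.float64(0.1576), 'circ', array([0.5466, 0.3697]), 0.0229) (280, array([0.5402, 0.3618, 0.0863]), np.float64(0.0868), 'circ', array([0.5501, 0.3668]), 0.0498)
```

View pics/end.png

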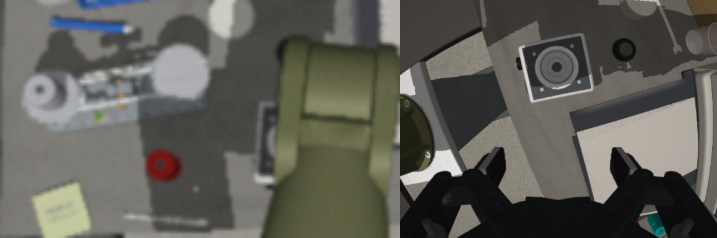

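The heavier jar is fully home: its top is at 0.132 against 0.137 if it were on the dogs, and it is within 1 mm of the axis. The lighter one stands on the left pan at (40,90). The gripper is clear, so I'm handing in.

```bash
python3 -c "
from station import manip
print(manip.job_done())"
```

```text
the job is handed in; nothing more can be done
None
```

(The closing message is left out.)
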